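# Unlock the block heater's keypad with a two-key hold and start it

### The job

The block heater's keypad is locked. Put one fingertip on each of the two square arrow keys either side of its little display, press both fully down together (one pressed alone would shift the set temperature) and hold them for three seconds, then let go of both and press the round start key fully down to begin heating, and come away. Do not pick up or disturb the tubes, jar and other things standing about.

Things in the scene. Friction and masses are not known exactly. Their poses are not given: they have to be found in the camera images.
- heater: white two-block dry bath (block heater), grey control console along its front, aluminium blocks with tubes behind; 290 deep x 210 wide, 110 mm high at the blocks. Fixed. Origin: centre of its underside on the bench; x from its front (console) to its back, y to its left, z up; at yaw 0 its front faces the robot, yaw is within 0.35 rad
- console (a point): centre of the heater's console face, 82 mm above the bench; axes as the heater's. The face is 96 mm deep and slopes 12 degrees down towards the front. The three keys lie in one level row across it through this point, in order from the heater's left (+y) to right: left arrow key, display window (34 mm wide, flush), right arrow key, start key
- block (a point): centre of the top of the left aluminium block, 110 mm above the bench; three of its holes hold capped tubes whose tops are 186 mm above the bench and which stand at least 105 mm behind the row of keys
- left_arrow (a point): left arrow key: white cap 18.5 wide (along y) x 22 mm, with a raised dark chevron pointing away from the display, 9 mm proud of the console, left of the display. This point is the centre of its flat top face; z points out of the face (square to the sloping console, up and towards the front), y to the heater's left, x up the slope. 58 mm to the left of the right arrow key's centre
- right_arrow (a point): right arrow key: the same cap with its chevron pointing the other way, right of the display. This point is the centre of its flat top face; z points out of the face (square to the sloping console, up and towards the front), y to the heater's left, x up the slope.
- start_button (a point): round white start key, 22 mm across, 9 mm proud of the console, no chevron, 60 mm to the right of the right arrow key's centre. This point is the centre of its flat top face; z points out of the face (square to the sloping console, up and towards the front), y to the heater's left, x up the slope.
- left_key (a joint): pressed depth of the left arrow key in metres: 0 up, 0.005 fully down. It slides square into the console against a spring (1.5 N to start, 4 N fully down) and comes up again when let go; its switch makes at 3.5 mm
- right_key (a joint): pressed depth of the right arrow key in metres: 0 up, 0.005 fully down. It slides square into the console against a spring (1.5 N to start, 4 N fully down) and comes up again when let go; its switch makes at 3.5 mm
- start_key (a joint): pressed depth of the round start key in metres: 0 up, 0.005 fully down. It slides square into the console against a spring (1.5 N to start, 4 N fully down) and comes up again when let go; its switch makes at 3.5 mm
- tube0: capped clear 15 mL tube, 16 mm thick (cap 19 mm), 118 mm long, loose in a hole of the heater's block; origin at its foot, z along it
- tube1: second such tube in the block
- tube2: third such tube in the block
- jar: small amber jar, 50 mm across and 55 mm high, loose on the bench just in front of the heater; origin at the centre of its underside
- bottle: glass bottle with blue cap, 72 mm across and 160 mm high, loose at the back of the bench; origin under its centre
- tip_box: grey pipette-tip box with clear lid, 87 x 122 x 73 mm, loose at the right; origin under its centre
- weight: brass 200 g weight with a knob, 30 mm across and 51 mm high, standing on the pan of the white balance; origin under its centre
- big_tube: blue-capped 50 mL tube, 29 mm thick (cap 35 mm), 115 mm long, standing in the green rack at the left; origin at its foot

How it is judged:
By the outcome, as a careful person would: the job done as asked, in the order asked, and still so for the second after the job is handed in, with the robot touching nothing.
It also fails if it takes over 43 s, if anything falls off the work surface, if the arm or the gripper's body presses on something with over 40 N, if the wrist force passes 120 N, or if a joint passes its speed limit or range.

### The arm

A 6-joint arm with a two-finger parallel gripper is mounted at the origin on the work surface. World frame = base frame: x ahead of the robot, y to its left, z up, the work surface at z = 0. Lengths are in mm, angles in rad, forces in N, time in s.
With the tool pointing down it reaches from about 350 to 850 mm from the base axis. Payload 8.1 kg.
Tool frame: the origin (TCP) lies between the finger pads; the fingertips stand 17 mm ahead of it and the grasp point (between the pads) lies 2 mm behind it (manip.tips_ahead is the z of the fingertips in the tool frame, in mm); z points along the fingers, y is the line along which they close (so a half turn about z gives the same grasp; the last joint's range is limited). The gripper opens to 93 mm and grips with 3 to 60 N. Pads are 15 mm wide; open, the fingers measure 128 mm over their backs; the gripper's body (75 mm by 188 mm) begins 65 mm behind the grasp point.
Start: joints at [-1.206, 0.13, 1.488, -0, 1.523, -0.085], TCP at [260.891, -540.316, 235.635] pointing down, gripper open.
Joint ranges: [-2.96, 2.96], [-0.89, 2.26], [0.02, 2.5], [-1.34, 4.48], [0, 2.73], [-2.66, 2.66]. Speed limits (rad/s): [2.39, 2.39, 2.79, 3.14, 3.14, 3.14].

### API

Orientations are given as a unit quaternion [x, y, z, w].
In Python, from rig import manip, get_image gives the robot as it stands.
- The arm moves only by the tool jog_arm, never from a script. Its argument "rows" is a list that holds one entry, the list of rows, each a list of 5 numbers: the shift along the tool's x, y, z in mm, then the turn about the tool's z in degrees, then the closure in counts, from 0 (fully open) to 255 (shut). In form: [[[dx, dy, dz, twist, hand], ...]]. A call has 1 to 10 rows; each row is the pose to reach, as a shift and turn from the pose commanded when the call began, along the tool's axes at that moment; what a row does not reach only later rows make up. A row lasts 1/8 s, in which the tool goes at most 62.5 mm and 10.7 degrees, less where a joint would pass 70% of its speed; a pose out of reach is approached as far as the arm can. A call with a gripper value outside its range is refused whole. The fingers move at their own pace and stop on an object; the grip force is fixed at half the most. Time passes only in rows, so rows that repeat a pose let the fingers close. It gives the time, the measured TCP pose, the force, the opening and the grip force at its end, in the units of the state.
- manip.observe(): the state, without advancing time (a new reading comes with each control period).
- get_image(name): name is "scene" or "top"; returns a dict with "color" (420x560x3 uint8, red, green, blue), "range_z" (420x560 float32, mm along the optical axis (not along the pixel's ray), 0 where there is no reading), "intrinsics" (3x3 intrinsics, pixels), "distortion" ([k1, k2, p1, p2, k3] as OpenCV has them; the pictures are not rectified), "R" (3x3) and "t" (3): a world point X has camera coordinates R X + t. Camera axes: x right, y down, z forward; pixel columns grow to the right and rows downward; lengths in mm; the calibration is good to about 2 mm. A picture is of the moment at which its call begins.
- manip.job_done(): hands the job in; it is judged then, once.
The state is a dict: "time": time; "joint_positions": joint angles; "qvel": joint speeds; "effort": joint torques, N m; "position": TCP position; "orientation": TCP orientation; "ft_force": force on the tool from outside, world axes, zero at the start; "wrist_torque": the same for the moment, N m; "gripper_width": finger opening in mm; "gripper_force": force on a finger pad.
Only numpy, scipy, OpenCV 4.12 (cv2) and the standard library are available. Lean on these libraries where they do the work, as an engineer would, in place of code of your own. Each camera call takes 0.05 s, during which the arm holds its last target. There are 200 camera calls.

## Working session

There is one attempt and no reset: what is moved stays moved. The work goes in short steps, Python scripts to look and compute and a tool call to move; the robot and the scene stay as the last step left them, time stands still between calls to the robot, and variables do not carry over. Pictures are saved under pics/ and viewed, at most 10 in all, crops included, and the job is handed in when it is done.

Besides the shell and the picture viewer there is one more tool, called after "Call:" as name([rows], argument=value, ...), one row to a line, values as JSON. jog_arm: Moves the arm, as the interface text tells. Its arguments: {"type":"object","properties":{"rows":{"type":"array"}},"required":["rows"]}

```bash
mkdir -p pics; python3 - <<'E'
from rig import manip,get_image
import cv2,numpy as np
for n in("scene","top"):
    d=get_image(n); np.savez(n+".npz",**d); cv2.imwrite(f"pics/{n}.png",cv2.resize(d["color"][...,::-1],None,fx=1.4,fy=1.4))
    print(n,d["R"],d["t"],d["intrinsics"],d["distortion"])
print(manip.observe(),manip.tips_ahead)
E
```

```text
scene [[ 0.04447     0.99893016 -0.01268677]
 [ 0.79008418 -0.04293885 -0.61149263]
 [-0.61138319  0.01716946 -0.79114841]] [ -13.52826199 -398.07254187 1586.95477264] [[398.96930262   0.         277.27253324]
 [  0.         398.96930262 203.28939055]
 [  0.           0.           1.        ]] [0.03882403 0.         0.         0.         0.        ]
top [[-0.01399693 -0.99989825  0.00275188]
 [-0.99052293  0.01348952 -0.13668339]
 [ 0.13663236 -0.00463895 -0.99061096]] [ -24.03792503  566.2542525  1382.55746984] [[492.8999959    0.         282.86432136]
 [  0.         492.8999959  201.86541869]
 [  0.           0.           1.        ]] [0.02836043 0.         0.         0.         0.        ]
{'time': 0.1, 'joint_positions': array([-1.20640960e+00,  1.31065518e-01,  1.48917869e+00,  9.43326448e-07,
        1.52301322e+00, -8.54068947e-02]), 'qvel': array([-0.00038617, -0.00185852, -0.00426423,  0.00089515, -0.00024686,
       -0.00173953]), 'effort': array([ 6.43790190e-04, -5.61343002e+01, -4.93097341e+01,  7.71280308e-02,
        2.91579642e-02, -4.45497437e-05]), 'position': array([ 260.70818618, -539.85174028,  234.69979193]), 'orientation': array([ 9.74816791e-01,  2.23005675e-01, -1.15266591e-04, -8.24365378e-04]), 'ft_force': array([ 0.24638132, -0.0188266 ,  0.33741886]), 'wrist_torque': array([0.0018184 , 0.03095716, 0.06812896]), 'gripper_force': 0.0, 'gripper_width': 93.08760227349619} 17.0
```

View pics/scene.png

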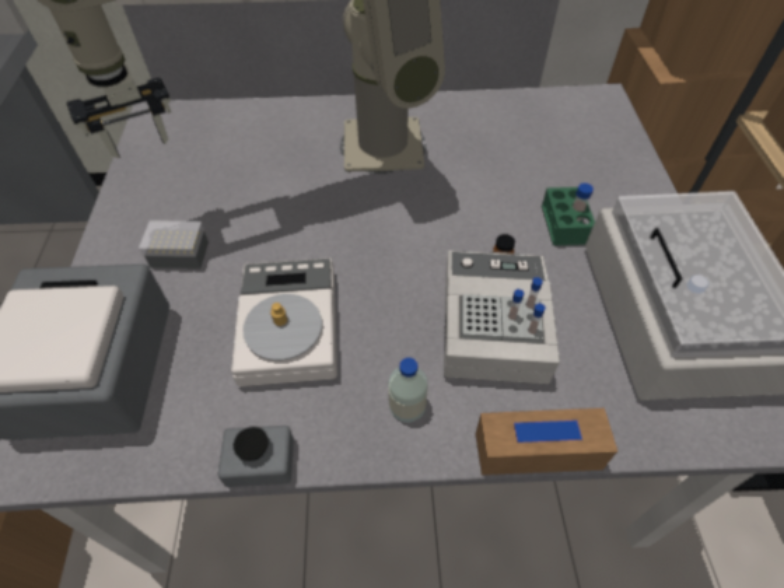

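View pics/top.png

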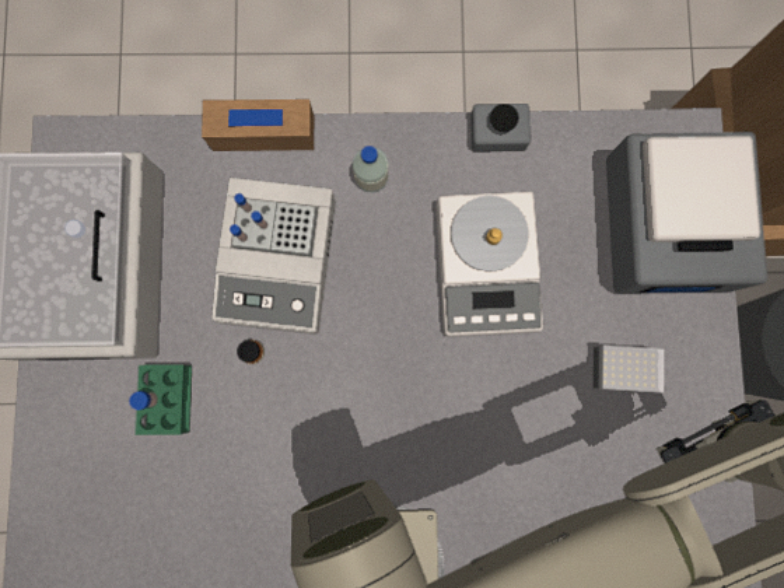

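```bash
cat > h.py <<'E'
import numpy as np,cv2
def load(n): return dict(np.load(n+".npz"))
def ray(d,uv):
    p=cv2.undistortPoints(np.array([[uv]],float),d["intrinsics"],d["distortion"])[0,0]
    return -d["R"].T@d["t"], d["R"].T@np.array([p[0],p[1],1])
def onz(d,uv,z):
    c,r=ray(d,uv); return c+r*(z-c[2])/r[2]
def proj(d,X):
    return cv2.projectPoints(np.array([X],float),cv2.Rodrigues(d["R"])[0],d["t"],d["intrinsics"],d["distortion"])[0][0,0]
E
python3 - <<'E'
from h import *
for n,(x0,x1,y0,y1) in dict(top=(150,235,190,240),scene=(315,395,175,205)).items():
    d=load(n); g=d["color"].min(2); c=g[y0:y1,x0:x1]
    m=(c>150).astype(np.uint8)
    k,l,s,ce=cv2.connectedComponentsWithStats(m,connectivity=4)
    for i in range(1,k):
        if 4<s[i,4]<300:
            uv=ce[i]+[x0,y0]; print(n,uv.round(2),s[i],onz(d,uv,90.8).round(1), d["range_z"][int(uv[1]),int(uv[0])])
    cv2.imwrite(f"pics/c_{n}.png",cv2.resize(d["color"][y0:y1,x0:x1,::-1],None,fx=9,fy=9,interpolation=cv2.INTER_NEAREST))
E
```

```text
top [169.3  212.95] [16 19  7  9 43] [532.1 282.6  90.8] 1366.8198
top [190.34 215.5 ] [37 22  7  8 44] [524.2 224.5  90.8] 1367.3427
top [211.86 217.66] [59 24  7  8 44] [517.3 165.1  90.8] 1361.1401
scene [389.16 196.65] [72  8  6 22 49] [566.8 318.1  90.8] 1180.161
scene [333.38 186.43] [16 10  6  4 21] [518.7 160.5  90.8] 1204.8544
scene [353.45 187.6 ] [36 11  6  4 20] [526.6 219.7  90.8] 1195.3871
scene [373.07 188.79] [56 12  5  4 14] [534.4 277.1  90.8] 1196.6455
```

View pics/c_top.png

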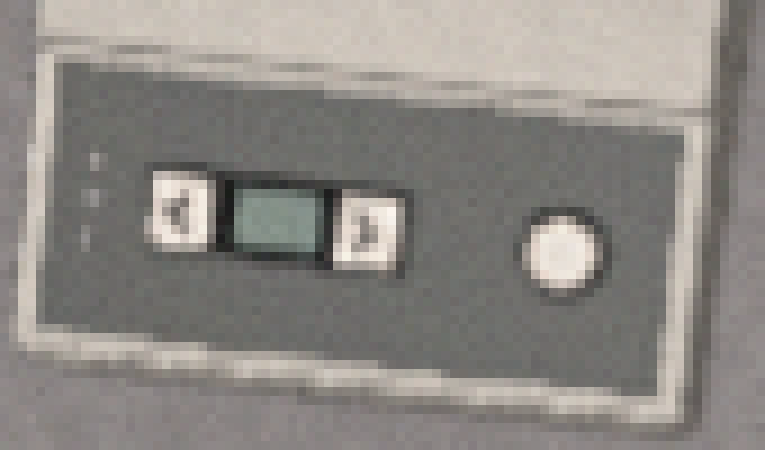

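View pics/c_scene.png

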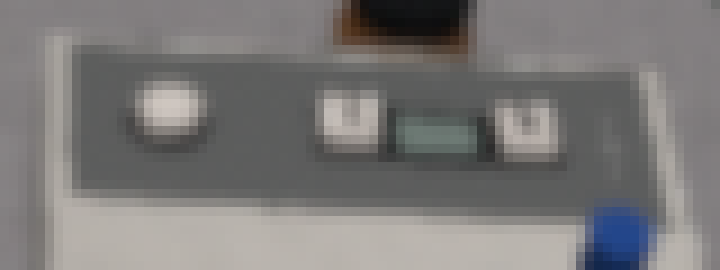

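Call:
jog_arm([
  [[20,-21,0,3.4,144],[62,-63,0,6.8,144],[104,-106,0,10.2,144],[146,-149,0,13.6,144],[188,-192,0,17,144],[230,-234,0,20.4,144],[272,-277,0,23.8,144],[314,-320,0,27.2,144],[356,-362,0,30.6,144],[398,-405,0,33.2,144]],
])

```text
time: 1.35
position: [443.3, -0.6, 235.5]
orientation: [0.998, -0.066, 0.0, 0.0]
ft_force: [1.1, -0.0, -0.3]
gripper_width: 40.6
gripper_force: 0.0
```

Call:
jog_arm([
  [[9,-50,0,0,144],[19,-100,0,0,144],[29,-150,0,0,144],[39,-205,0,0,144],[47,-245,0,0,144],[50,-262,0,0,144],[50,-262,30,0,144],[50,-262,65,0,144],[50,-262,95,0,144],[50,-262,95,0,144]],
])

```text
time: 2.6
position: [524.4, 249.2, 137.5]
orientation: [0.998, -0.065, -0.003, 0.001]
ft_force: [-0.0, 0.1, 0.1]
gripper_width: 40.3
gripper_force: 0.0
```

```bash
python3 - <<'E'
from rig import manip,get_image
from h import *
s=manip.observe();print(s["time"],s["position"],s["orientation"],s["gripper_width"])
for n,(x0,x1,y0,y1) in dict(top=(135,255,165,245),scene=(305,405,130,205)).items():
    d=get_image(n); np.savez(n+"2.npz",**d)
    cv2.imwrite(f"pics/h_{n}.png",cv2.resize(d["color"][y0:y1,x0:x1,::-1],None,fx=6,fy=6,interpolation=cv2.INTER_NEAREST))
    p=s["position"]; h=-.132; ty=np.array([np.sin(h),-np.cos(h),0])
    for o in(-29,29): print(n,(proj(d,p+ty*o-[0,0,17])-[x0,y0]+.5)*6)
E
```

```text
2.6 [524.42539018 249.17528199 137.49457758] [ 0.99787322 -0.06510506 -0.00288152  0.0014348 ] 40.27769951170329
top [204.15133433 291.45965349]
top [331.98482599 306.5320316 ]
scene [421.61576148 307.09024002]
scene [301.62473267 300.3703911 ]
```

View pics/h_scene.png

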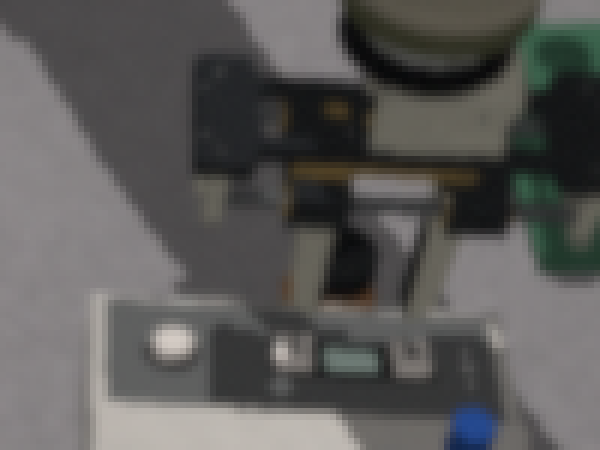

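View pics/h_top.png

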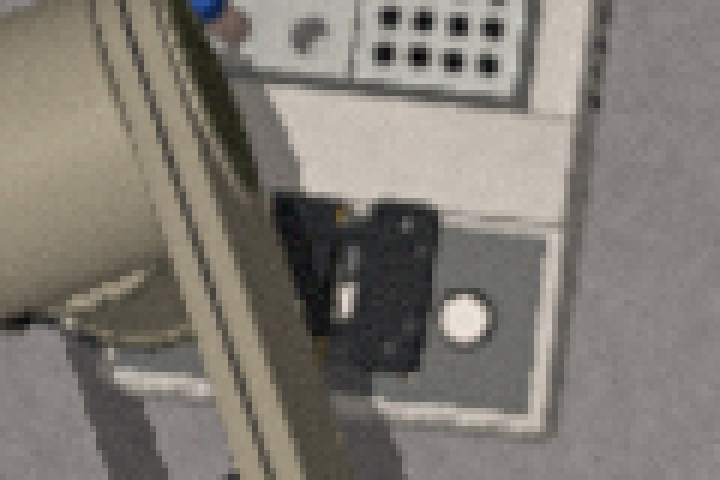

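```bash
python3 - <<'E'
from rig import manip,get_image
from h import *
s=manip.observe();p=s["position"];print(s["time"],p,s["orientation"])
d=get_image("scene");np.savez("scene3.npz",**d);x0,x1,y0,y1=325,385,160,200
im=cv2.resize(cv2.convertScaleAbs(d["color"][y0:y1,x0:x1,::-1],alpha=1.5),None,fx=13,fy=13,interpolation=cv2.INTER_CUBIC)
h=-.132; ty=np.array([np.sin(h),-np.cos(h),0])
for o in(-29,29):
  for dz in (17,-30):
    q=(proj(d,p+ty*o-[0,0,dz])-[x0,y0]+.5)*13; cv2.circle(im,tuple(int(v) for v in q),3,(0,0,255),-1)
for v in range(166,192,2): 
    print(v,d["range_z"][v,340:384].astype(int))
cv2.imwrite("pics/z.png",im)
E
```

```text
2.7 [526.88356836 250.31653098 141.43710195] [ 9.97881945e-01 -6.50508730e-02  7.54628769e-05  3.82557808e-05]
166 [1079 1080 1372 1377 1378 1375 1370 1375 1378 1377 1374 1371 1377 1075
 1075 1079 1075 1075 1073 1074 1076 1071 1072 1073 1372 1370 1375 1375
 1374 1375 1375 1372 1374 1373 1375 1128 1124 1108 1109 1071 1064 1067
 1070 1068]
168 [1372 1365 1368 1367 1367 1367 1370 1371 1367 1370 1373 1370 1372 1370
 1367 1120 1118 1121 1123 1114 1114 1121 1078 1293 1294 1369 1373 1365
 1367 1369 1370 1368 1367 1372 1364 1128    0 1114 1113 1074 1074 1073
 1073 1073]
170 [1368 1368 1367 1360    0 1363 1358 1365 1358 1362 1361 1368 1367 1361
 1143 1128 1121 1125 1123 1126 1122 1290 1285 1290 1288 1281 1286 1360
 1363 1362 1367 1365 1362 1367 1145 1130 1117 1120 1122 1122 1115 1118
 1362 1364]
172 [1361 1361 1360 1356 1361 1361 1362 1358 1357 1361 1357 1357 1357 1356
 1142 1131 1134 1128 1132 1132 1129 1282 1285 1281 1287 1281 1282 1283
 1354 1354 1357 1357 1356 1359 1138 1126 1125 1125 1124 1123 1126 1347
 1353 1360]
174 [1353 1355 1349 1354 1353 1355 1349 1355 1354 1356 1355 1348 1354 135
[... 1287 characters left out ...]
5
 1224 1221]
186 [1220 1212 1216 1221 1219 1216 1218 1217 1216 1211 1218 1205 1206 1205
 1204 1207 1206 1216 1218 1212 1221 1216 1216 1219 1216 1220 1213 1218
 1214 1216 1213 1215 1216 1222 1218 1213 1223 1219 1219 1218 1219 1213
 1217 1220]
188 [1210 1208 1208 1208 1205 1211 1209 1207 1207 1210 1208 1194 1195 1194
 1193 1196 1194 1212 1211 1206 1207 1209 1210 1212 1210 1207 1205 1209
 1207 1209 1200 1201 1197 1195 1190 1201 1198 1210 1213 1206 1213 1211
 1214 1210]
190 [1199 1196 1198 1198 1203 1201 1199 1206 1202 1203 1200 1189 1187 1194
 1189 1192 1189 1199 1200 1198 1199 1198 1199 1203 1198 1194 1199 1203
 1197 1201 1197 1188 1191 1191 1187 1189 1190 1201    0 1204 1202 1201
 1203 1204]
```

View pics/z.png

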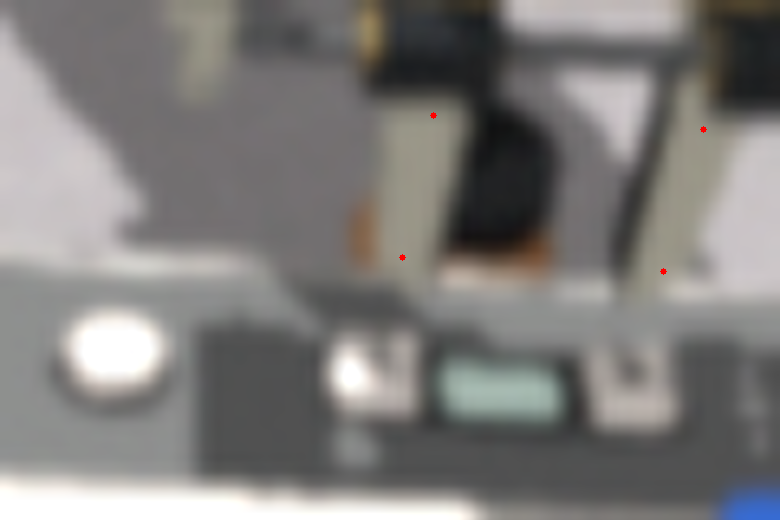

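Call:
jog_arm([
  [[-2,1,8,0,144],[-2,1,18,0,144],[-2,1,26,0,144],[-2,1,27,0,144],[-2,1,27,0,144],[-2,1,27,0,144]],
])

```text
time: 3.5
position: [524.8, 250.1, 114.0]
orientation: [0.998, -0.065, 0.0, -0.0]
ft_force: [-0.4, 0.1, 0.7]
gripper_width: 40.8
gripper_force: 0.0
```

Call:
jog_arm([
  [[0,0,3,0,144],[0,0,6,0,144],[0,0,9,0,144],[0,0,9,0,144],[0,0,9,0,144]],
])

```text
time: 4.12
position: [525.5, 250.1, 105.7]
orientation: [0.998, -0.065, 0.001, -0.0]
ft_force: [0.6, -1.6, 6.8]
gripper_width: 40.5
gripper_force: 3.0
```

Call:
jog_arm([
  [[0,0,1,0,144],[0,0,2,0,144],[0,0,2,0,144],[0,0,2,0,144]],
])

```text
time: 4.62
position: [525.8, 250.1, 104.1]
orientation: [0.998, -0.065, 0.001, -0.0]
ft_force: [0.4, -1.9, 7.9]
gripper_width: 40.1
gripper_force: 3.8
```

Call:
jog_arm([
  [[0,0,1,0,144],[0,0,1.5,0,144],[0,0,1.5,0,144],[0,0,1.5,0,144]],
])

```text
time: 5.12
position: [526.0, 250.1, 103.7]
orientation: [0.998, -0.065, 0.002, -0.0]
ft_force: [-2.4, -3.6, 15.4]
gripper_width: 40.7
gripper_force: 8.1
```

```bash
python3 - <<'E'
from rig import manip,get_image
from h import *
s=manip.observe();print(s["time"],s["position"],s["ft_force"],s["wrist_torque"])
d=get_image("scene");x0,x1,y0,y1=325,385,165,205
cv2.imwrite("pics/p.png",cv2.resize(cv2.convertScaleAbs(d["color"][y0:y1,x0:x1,::-1],alpha=1.5),None,fx=13,fy=13,interpolation=cv2.INTER_CUBIC))
E
```

```text
5.125 [525.9733675  250.10129515 103.67468248] [-2.40747681 -3.59392281 15.3692088 ] [-0.71116644  0.52912303  0.00227768]
```

View pics/p.png

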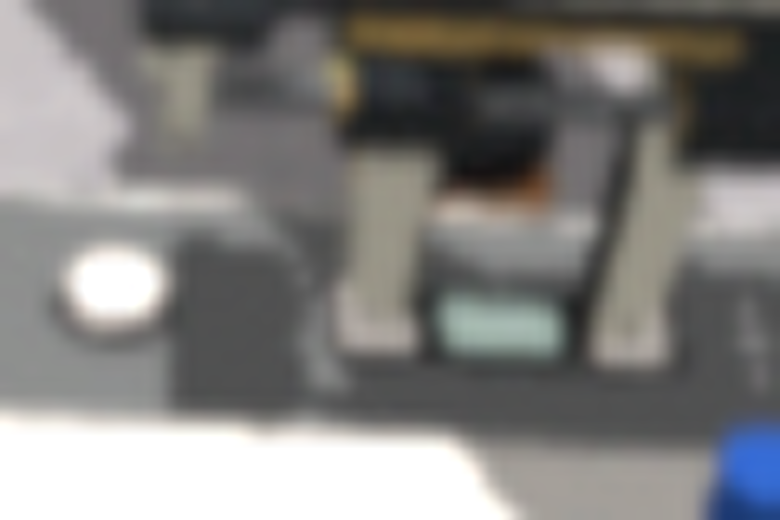

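Call:
jog_arm([
  [[0,0,0.5,0,144],[0,0,1,0,144],[0,0,1,0,144],[0,0,1,0,144],[0,0,1,0,144],[0,0,1,0,144],[0,0,1,0,144],[0,0,1,0,144],[0,0,1,0,144],[0,0,1,0,144]],
])

```text
time: 6.42
position: [526.0, 250.1, 103.5]
orientation: [0.998, -0.065, 0.002, -0.0]
ft_force: [-6.7, -4.4, 21.4]
gripper_width: 40.3
gripper_force: 11.3
```

Call:
jog_arm([
  [[0,0,0,0,144],[0,0,0,0,144],[0,0,0,0,144],[0,0,0,0,144],[0,0,0,0,144],[0,0,0,0,144],[0,0,0,0,144],[0,0,0,0,144],[0,0,0,0,144],[0,0,0,0,144]],
])

```text
time: 7.68
position: [526.0, 250.1, 103.5]
orientation: [0.998, -0.065, 0.002, -0.0]
ft_force: [-6.1, -4.3, 22.0]
gripper_width: 40.5
gripper_force: 11.3
```

Call:
jog_arm([
  [[0,0,0,0,144],[0,0,0,0,144],[0,0,0,0,144],[0,0,0,0,144],[0,0,0,0,144],[0,0,0,0,144],[0,0,0,0,144],[0,0,0,0,144],[0,0,0,0,144],[0,0,0,0,144]],
])

```text
time: 8.93
position: [526.0, 250.1, 103.5]
orientation: [0.998, -0.065, 0.002, -0.0]
ft_force: [-7.1, -5.1, 20.8]
gripper_width: 40.4
gripper_force: 11.3
```

Call:
jog_arm([
  [[0,0,-12,0,144],[0,0,-25,0,144],[0,0,-35,0,144],[0,20,-35,0,255],[0,50,-35,0,255],[0,80,-35,0,255],[0,90,-35,0,255],[0,90,-35,0,255],[0,90,-28,0,255],[0,90,-28,0,255]],
])

```text
time: 10.18
position: [512.3, 161.4, 127.1]
orientation: [0.998, -0.064, -0.001, 0.0]
ft_force: [-0.3, -0.8, -0.2]
gripper_width: 0.3
gripper_force: 0.0
```

```bash
python3 - <<'E'
from rig import manip,get_image
from h import *
s=manip.observe();p=s["position"];print(s["time"],p,s["ft_force"],s["gripper_width"])
d=get_image("scene");x0,x1,y0,y1=315,375,160,200
im=cv2.resize(cv2.convertScaleAbs(d["color"][y0:y1,x0:x1,::-1],alpha=1.5),None,fx=13,fy=13,interpolation=cv2.INTER_CUBIC)
for z in(17,35):
  q=(proj(d,[p[0],p[1],p[2]-z])-[x0,y0]+.5)*13; cv2.circle(im,tuple(int(v) for v in q),3,(0,0,255),-1)
cv2.imwrite("pics/s.png",im)
E
```

```text
10.175 [512.30416599 161.39681219 127.09663578] [-0.2844798  -0.83730255 -0.15404791] 0.33527079456977193
```

View pics/s.png

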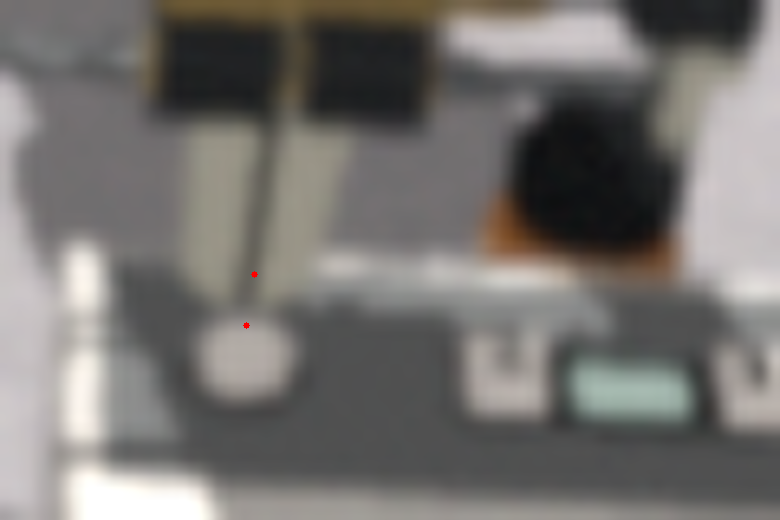

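Call:
jog_arm([
  [[2,0,7,0,255],[2,0,14,0,255],[2,0,19,0,255],[2,0,22,0,255],[2,0,24,0,255],[2,0,25,0,255],[2,0,25,0,255],[2,0,25,0,255]],
])

```text
time: 11.22
position: [515.5, 160.5, 104.2]
orientation: [0.998, -0.065, 0.001, -0.0]
ft_force: [-1.3, -0.9, 6.6]
gripper_width: 0.7
gripper_force: 3.4
```

Call:
jog_arm([
  [[0,0,1,0,255],[0,0,2,0,255],[0,0,2,0,255],[0,0,2,0,255],[0,0,2,0,255],[0,0,2,0,255]],
])

```text
time: 11.98
position: [515.8, 160.5, 103.7]
orientation: [0.998, -0.065, 0.001, -0.0]
ft_force: [-6.8, -3.7, 19.4]
gripper_width: 0.5
gripper_force: 9.8
```

Bottomed out (19 N against a 4 N spring). Coming away.

Call:
jog_arm([
  [[0,0,-12,0,255],[0,0,-35,0,255],[0,0,-70,0,255],[0,0,-110,0,255],[0,30,-130,0,255],[0,80,-130,0,255],[0,120,-130,0,255],[0,140,-130,0,255],[0,140,-130,0,255],[0,140,-130,0,255]],
])

```text
time: 13.22
position: [496.8, 22.2, 231.1]
orientation: [0.998, -0.065, -0.0, -0.0]
ft_force: [0.5, -0.8, -0.6]
gripper_width: 0.5
gripper_force: 0.0
```

```bash
python3 - <<'E'
from rig import manip,get_image
import cv2
s=manip.observe();print(s["time"],s["position"],s["ft_force"])
d=get_image("scene");cv2.imwrite("pics/end.png",d["color"][...,::-1])
E
```

```text
13.225 [496.76835824  22.23606014 231.08540172] [ 0.47810536 -0.84430756 -0.55032945]
```

View pics/end.png

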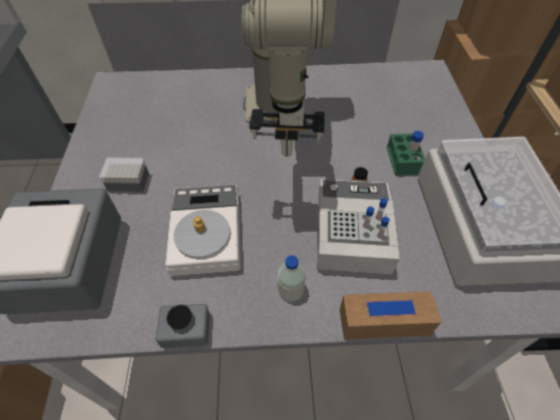

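The picture shows the gripper clear at about (288,130), with the heater, its tubes, the jar and the other things undisturbed.

```bash
python3 -c "
from rig import manip
print(manip.job_done())"
```

```text
the job is handed in; nothing more can be done
None
```

The job is handed in: both arrow keys were pressed to the stop together and held about 3.8 s, released, then the start key was pressed to its stop, and the arm came clear at 13.2 s with nothing else visibly disturbed (key travel judged from contact force and pictures).

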